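# Clip the battery cover back onto the glaze scale

### The job

The glaze scale lies upside down on the pottery bench with fresh cells in its open battery bay. Take the cover that fits the bay (the long one, not the small square one from another device), lay it over the bay with its length along the bay's length and press it straight down until both sprung tabs catch and it lies flush on the scale, then let go. Leave the square cover and the pot where they are.

Things in the scene. Friction and masses are not known exactly. Their poses are not given: they have to be found in the camera images.
- long_cover_mid (a point): Grey plastic cover, 60 g, upright on its tabs: plate 96 x 66 x 4 mm, central grip rib on top (46 long in x, 12 wide, 22 high), two sprung tabs below, near the short ends, 30 wide, 22 deep, noses 84 apart (66 at the feet). Point: its centre, mid-plate (plate top 2 mm above, rib top 24 above, feet 24 below). x along the length, z up; same after a half turn. Tabs give inward along x.
- bay (a point): Battery bay in the upper face of the upturned white scale (210 x 150 mm, face 46 mm above the bench, 5 mm rubber feet at its corners; fixed). Mouth 78 x 48 mm, ledge at each short end. Point: centre of the mouth, level with the face; x along the bay, z up. The cover enters straight down with up to 4 mm or 8 deg error, clicks at 4 to 7 N; home, its centre is 2 mm above this point.
- square_cover_mid (a point): Bystander: square cover of the same plastic with the same rib, plate only 60 x 60 mm, 48 mm high; it does not fit. The point is its centre, half-way up.
- pot_mid (a point): Bystander: loose white ceramic bottle-shaped form, 86 mm across at the foot, 83 mm high. The point is its centre, half-way up.
Mind the look-alikes: they are no part of the job. What is shaped like the part that bears long_cover_mid but green, purple or turquoise is not meant.

How it is judged:
By the outcome, as a careful person would: the job done as asked, in the order asked, and still so for the second after the job is handed in, with the robot touching nothing.
It also fails if it takes over 40 s, if anything falls off the work surface, if the arm or the gripper's body presses on something with over 40 N, if the wrist force passes 120 N, or if a joint passes its speed limit or range.

### The arm

A 6-joint arm with a two-finger parallel gripper is mounted at the origin on the work surface. World frame = base frame: x ahead of the robot, y to its left, z up, the work surface at z = 0. Lengths are in m, angles in rad, forces in N, time in s.
With the tool pointing down it reaches from about 0.35 to 0.85 m from the base axis. Payload 8.1 kg.
Tool frame: the origin (TCP) lies on the centre line of the jaws, within the pads' length; the fingertips stand 19 mm ahead of it and the grasp point (between the pads) is the TCP (robot.tips_ahead is the distance from the TCP to the fingertips, in m); y points along the fingers, z is the direction in which the jaws open and shut, and the axes are right-handed (so a half turn about y gives the same grasp; the last joint's range is limited). The gripper opens to 93 mm and grips with 3 to 60 N. Pads are 15 mm wide; open, the fingers measure 128 mm over their backs; the gripper's body (75 mm by 188 mm) begins 65 mm behind the grasp point.
Start: joints at [-1.413, 0.13, 1.488, -0, 1.523, -0.085], TCP at [0.144, -0.582, 0.206] pointing down, gripper open.
Joint ranges: [-2.96, 2.96], [-0.89, 2.26], [0.02, 2.5], [-1.34, 4.48], [0, 2.73], [-2.66, 2.66]. Speed limits (rad/s): [2.39, 2.39, 2.79, 3.14, 3.14, 3.14].

### API

Orientations are given as a rotation vector (axis times angle).
In Python, from plant import robot, imaging, models gives the robot as it stands.
- The arm moves only by the tool carry_out, never from a script. Its argument "motion" is one flat list of numbers, 7 for each row, row after row: the shift along the tool's x, y, z in m, then the turn, a rotation vector about the tool's x, y, z in degrees, then the opening, from -1 (shut) to 1 (fully open). A call has exactly 5 rows; each row shifts and turns the pose as measured when the row begins, along the tool's axes as they then stand; what a row does not reach is not made up. A row lasts 1/10 s, in which the tool goes at most 50 mm and 8.59 degrees, less where a joint would pass 70% of its speed; a pose out of reach is approached as far as the arm can. A call is refused whole if a number of a shift passes 0.05 or a number of a turn 8.59, either way. A call with a gripper value outside its range is refused whole. The fingers move at their own pace and stop on an object; "squeeze" is the grip in N (left out, the last holds). Time passes only in rows, so rows that do not move let the fingers close, or fill a call up. It gives the time, the measured TCP pose, the force and the opening at its end, in the units of the state.
- robot.read_state(): the state, without advancing time (a new reading comes with each control period).
- imaging.read_camera(name): name is "side" or "top"; returns the picture (400x640x3 uint8, blue, green, red); there is no depth.
- imaging.camera_model(name): a dict with "K" (3x3 intrinsics, pixels), "k1" (the pictures are not rectified: a ray, as slopes to the right and down, at radius r is drawn at 1 + k1 r^2 times it, then the intrinsics apply), "position" and "orientation" of the camera in the world. Camera axes: x right, y down, z forward; pixel columns grow to the right and rows downward; lengths in m; the calibration is good to about 2 mm. A picture is of the moment at which its call begins. camera_model takes no time and is no camera call.
- robot.close_job(): hands the job in, once; it reports no verdict.
Trained networks look in the newest picture that a camera, given by its name, has taken for a name from the list of things; names that differ only in an ending like _2 or _b are one class to them, and where a whole thing is asked for, a point or a joint stands for the part that bears it (a point fixed in the world has none). Each returns a list of dicts, best first, with "confidence" (0 to 1); they miss things now and then, are a little off and sometimes report something else, mostly with a low value. They report only what shows in the picture. A call takes as long as a camera call. They do not tell look-alikes from the thing itself.
- models.outline_of(camera, thing): "pixels" (400x640 bool, what is visible of it) and "pixel" ([column, row] in pixels, amid what is visible of it).
The state is a dict: "t": time; "q": joint angles; "dq": joint speeds; "joint_torque": joint torques, N m; "tool_pos": TCP position; "orientation": TCP orientation; "force": force on the tool from outside, world axes, zero at the start; "wrist_torque": the same for the moment, N m; "opening": finger opening in m.
Only numpy, scipy, OpenCV 4.12 (cv2) and the standard library are available. Lean on these libraries where they do the work, as an engineer would, in place of code of your own. Each camera call takes 0.05 s, during which the arm holds its last target.

## Working session

There is one attempt and no reset: what is moved stays moved. The work goes in short steps, Python scripts to look and compute and a tool call to move; the robot and the scene stay as the last step left them, time stands still between calls to the robot, and variables do not carry over. Pictures are saved under pics/ and viewed, and the job is handed in when it is done.

Besides the shell and the picture viewer there is one more tool, called after "Call:" by a JSON object that holds its "method" and its "body". carry_out: Moves the arm, as the interface text tells. Its arguments: {"type":"object","properties":{"motion":{"type":"array","items":{"type":"number"}},"squeeze":{"type":"number"}},"required":["motion"]}

```bash
mkdir -p pics; ls; python3 - <<'E'
from plant import robot, imaging, models
import cv2
for c in("side","top"):
    im=imaging.read_camera(c); cv2.imwrite(f"pics/{c}0.png",im)
    m=imaging.camera_model(c); print(c,m)
    for t in("long_cover_mid","bay","square_cover_mid","pot_mid"):
        try:
            for d in models.outline_of(c,t): print(t,round(d["confidence"],2),d["pixel"],d["pixels"].sum())
        except Exception as e: print(t,e)
print(robot.read_state())
E
```

```text
pics
side {'K': array([[406.62991741,   0.        , 318.33105283],
       [  0.        , 406.62991741, 195.2601483 ],
       [  0.        ,   0.        ,   1.        ]]), 'k1': -0.012822061208280328, 'position': array([0.31154323, 0.78685726, 0.59314065]), 'orientation': array([-0.26938193,  2.65890823, -1.51114063])}
long_cover_mid 0.75 [308.0, 268.8] 990
long_cover_mid 0.69 [353.6, 232.5] 689
long_cover_mid 0.58 [296.9, 326.2] 1484
long_cover_mid 0.57 [378.5, 298.0] 1279
bay 0.97 [302.0, 182.7] 3106
square_cover_mid 0.86 [230.6, 264.5] 667
pot_mid 0.81 [319.6, 146.8] 514
pot_mid 0.67 [305.5, 180.9] 3059
top {'K': array([[415.39143468,   0.        , 319.08126039],
       [  0.        , 415.39143468, 194.31901678],
       [  0.        ,   0.        ,   1.        ]]), 'k1': -0.050748647572169736, 'position': array([ 0.3683685 , -0.08676648,  0.99924142]), 'orientation': array([-2.18541311,  2.15725545, -0.11884914])}
long_cover_mid 0.98 [191.9, 271.0] 1165
long_cover_mid 0.9 [219.9, 204.7] 1140
long_cover_mid 0.9 [148.9, 208.5] 1159
long_cover_mid 0.61 [279.3, 237.0] 1164
bay 0.98 [380.6, 170.4] 6189
square_cover_mid 0.62 [207.7, 137.8] 614
pot_mid 0.59 [473.1, 170.9] 1057
{'t': 0.5, 'q': array([-1.41340330e+00,  1.30418634e-01,  1.48823136e+00,  4.75220546e-07,
        1.52301809e+00, -8.53665864e-02]), 'dq': array([-2.83590230e-04, -1.00061594e-03,  7.81959378e-04, -6.20294509e-04,
        6.02392992e-04, -5.55294075e-05]), 'joint_torque': array([ 5.09853817e-04, -5.59176171e+01, -4.91568661e+01,  7.69930123e-02,
        2.44928186e-02, -1.22633782e-05]), 'tool_pos': array([ 0.14426755, -0.58237708,  0.20560684]), 'orientation': array([-0.25523738,  2.09252259, -2.09236367]), 'force': array([ 0.12144784,  0.40698752, -0.2327071 ]), 'wrist_torque': array([-0.03401887, -0.04338703,  0.00078912]), 'opening': 0.09343679151248697}
```

View pics/top0.png

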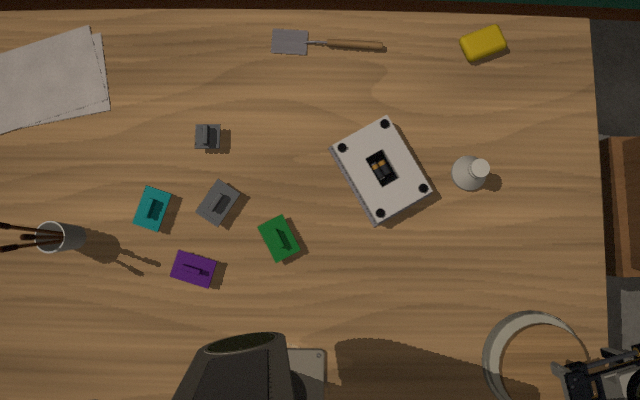

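View pics/side0.png

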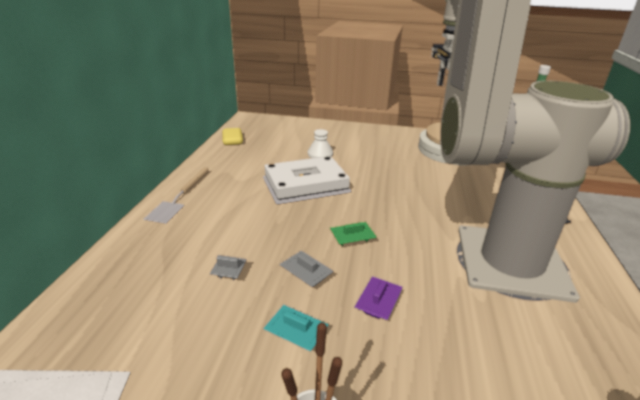

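The top picture shows these candidates: grey long cover at (219,204), turquoise (150,208), purple (193,269), green (279,238), and grey square (207,137). I choose the grey long one at (219,204). Next I check it in a close crop and fit the poses.

```bash
cat > h.py <<'E'
import numpy as np, cv2
from scipy.spatial.transform import Rotation as R
from plant import imaging
def proj(c,P):
    m=imaging.camera_model(c); Rm=R.from_rotvec(m["orientation"]).as_matrix()
    p=(np.atleast_2d(P)-m["position"])@Rm
    s=p[:,:2]/p[:,2:]; r2=(s**2).sum(1,keepdims=True); s=s*(1+m["k1"]*r2)
    K=m["K"]; return np.c_[s[:,0]*K[0,0]+K[0,2],s[:,1]*K[1,1]+K[1,2]]
def unproj(c,px,z):
    m=imaging.camera_model(c);K=m["K"];Rm=R.from_rotvec(m["orientation"]).as_matrix()
    d=(np.atleast_2d(px)-[K[0,2],K[1,2]])/[K[0,0],K[1,1]]; s=d.copy()
    for _ in range(8): s=d/(1+m["k1"]*(s**2).sum(1,keepdims=True))
    v=np.c_[s,np.ones(len(s))]@Rm.T
    t=(z-m["position"][2])/v[:,2]; return m["position"]+v*t[:,None]
def rect(x,y,z,yaw,L,W):
    c,s=np.cos(yaw),np.sin(yaw); q=np.array([[1,1],[1,-1],[-1,-1],[-1,1]])*[L/2,W/2]
    return np.c_[q@np.array([[c,s],[-s,c]])+[x,y],np.full(4,z)]
def yaw_of(mask,c,z):
    cn,_=cv2.findContours(mask.astype(np.uint8),cv2.RETR_EXTERNAL,cv2.CHAIN_APPROX_NONE)
    k=max(cn,key=cv2.contourArea)[:,0,:].astype(float)
    w=unproj(c,k,z)[:,:2]
    (cx,cy),(a,b),ang=cv2.minAreaRect((w*1000).astype(np.float32))
    if a<b: a,b,ang=b,a,ang+90
    return cx/1000,cy/1000,a,b,(ang+90)%180-90
E
python3 - <<'E'
from h import *
from plant import models
T=imaging.read_camera("top");S=imaging.read_camera("side")
for c in("top","side"):
    for d in models.outline_of(c,"long_cover_mid"):
        print(c,d["pixel"],np.round(yaw_of(d["pixels"],c,.026),4))
    for d in models.outline_of(c,"bay"):
        print(c,"bay",d["pixel"],np.round(yaw_of(d["pixels"],c,.046),4))
    for t in("pot_mid","square_cover_mid"):
        for d in models.outline_of(c,t): print(t,unproj(c,[d["pixel"]],.03).round(3))
cv2.imwrite("pics/a.png",np.hstack([cv2.resize(T[165:245,180:260],(400,400),interpolation=2),cv2.resize(T[110:230,325:445],(400,400),interpolation=2)]))
cv2.imwrite("pics/b.png",np.hstack([cv2.resize(S[235:305,260:360],(400,280),interpolation=2),cv2.resize(S[145:215,255:355],(400,280),interpolation=2)]))
E
```

```text
top [151.0, 209.3] [  0.431    0.3035  98.947   69.8496 -19.7253]
top [216.9, 204.6] [  0.4478   0.146   99.1955  66.9224 -32.1521]
top [191.6, 271.9] [  0.2928   0.2002 100.3809  67.9694  74.229 ]
top bay [380.7, 170.8] [  0.5272  -0.2324 218.7728 164.5349  29.853 ]
pot_mid [[ 0.52  -0.451  0.03 ]]
side [297.3, 325.3] [  0.4304   0.3054  95.7755  67.9132 -16.7387]
side [309.8, 268.2] [  0.4449   0.1485  99.4538  68.5634 -32.3249]
side [378.2, 299.7] [  0.2904   0.2037 103.5455  66.7628  73.622 ]
side [352.1, 230.6] [3.63500e-01 2.90000e-03 9.41777e+01 7.22543e+01 2.73204e+01]
pot_mid [[ 0.532 -0.475  0.03 ]]
square_cover_mid [[0.597 0.18  0.03 ]]
```

View pics/a.png

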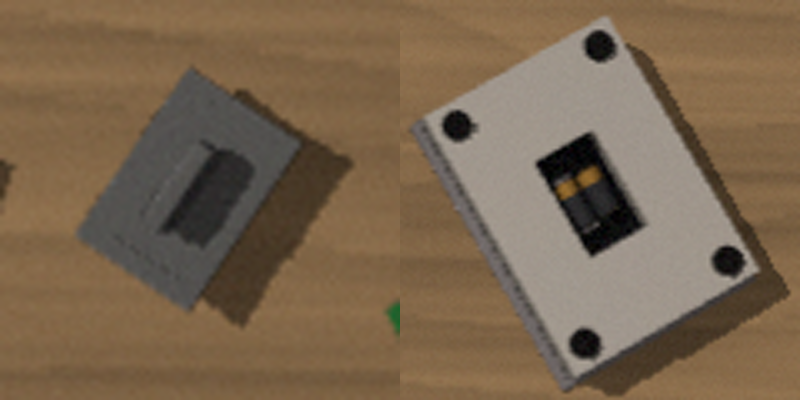

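View pics/b.png

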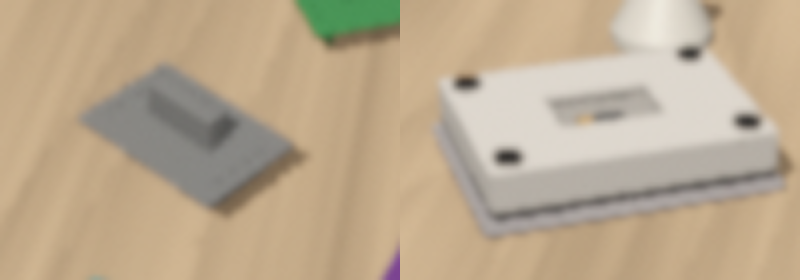

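The crop confirms the grey long cover (plate, central rib). The bay's mouth is the dark rectangle at about (382,168) in the top picture. Next I measure the mouth.

```bash
python3 - <<'E'
from h import *
T=imaging.read_camera("top");S=imaging.read_camera("side")
g=cv2.cvtColor(T,6).astype(float)
cr=cv2.resize(g[140:200,350:415],None,fx=8,fy=8,interpolation=cv2.INTER_CUBIC)
thr=95
for thr in(75,95,110):
    n,l,st,ce=cv2.connectedComponentsWithStats((cr<thr).astype(np.uint8))
    for i in range(1,n):
        if st[i,4]>20000:
            k=np.argwhere(l==i)[:,::-1]; px=(k+.5)/8-.5+[350,140]
            hull=cv2.convexHull(px.astype(np.float32))[:,0]
            w=unproj("top",hull,.046)[:,:2]
            print(thr,cv2.minAreaRect((w*1000).astype(np.float32)),np.round(hull.mean(0)))
# feet in top: avg of the 4 (approx z .051)
n,l,st,ce=cv2.connectedComponentsWithStats((g<60).astype(np.uint8))
f=[ce[i] for i in range(1,n) if 30<st[i,4]<200 and 330<ce[i][0]<435 and 110<ce[i][1]<230]
w=unproj("top",np.array(f),.051);print(np.array(f).round(1),w.round(4),w.mean(0))
gs=cv2.cvtColor(S,6)
n,l,st,ce=cv2.connectedComponentsWithStats((gs[150:200,262:352]<90).astype(np.uint8))
f=[ce[i]+[262,150] for i in range(1,n) if st[i,4]>6]
print(np.array(f).round(1)); print(unproj("side",np.array(f),.0500).round(4))
# overlay
bx,by,yw=.5265,-.2335,np.radians(-60)
for c,im in(("top",T),("side",S)):
    for P,col in((rect(.4465,.147,.026,np.radians(-32.2),.096,.066),(0,0,255)),(rect(.4465,.147,.048,np.radians(-32.2),.046,.012),(0,255,0)),):
        pass
E
```

```text
75 ((531.1964721679688, -236.9184112548828), (77.47178649902344, 46.14140319824219), 29.95015525817871) [380. 166.]
95 ((531.2359619140625, -237.02537536621094), (78.26252746582031, 47.57349395751953), 30.05580711364746) [381. 167.]
110 ((531.2684326171875, -237.14208984375), (79.02455139160156, 48.735008239746094), 30.144847869873047) [381. 166.]
[[384.3 123.3]
 [341.8 147.4]
 [415.2 156.8]
 [428.5 179. ]
 [423.1 187.8]
 [403.2 213.9]
 [380.2 212.6]] [[ 0.6359 -0.2429  0.051 ]
 [ 0.577  -0.1436  0.051 ]
 [ 0.5573 -0.3146  0.051 ]
 [ 0.5056 -0.345   0.051 ]
 [ 0.4849 -0.3322  0.051 ]
 [ 0.4241 -0.2854  0.051 ]
 [ 0.4264 -0.2325  0.051 ]] [ 0.51589412 -0.27088723  0.051     ]
[[281.5 183.5]]
[[ 0.5775 -0.1455  0.05  ]]
```

```bash
cat >> h.py <<'E'
def plan(st,goal,jyaw,n=None):
    """rows (tool axes) from state to goal pos, tool down, tool z at world yaw jyaw (deg, mod 180)"""
    A=R.from_rotvec(st["orientation"]).as_matrix()
    y=np.array([0,0,-1.]);
    best=None
    for k in(0,180):
        z=np.array([np.cos(np.radians(jyaw+k)),np.sin(np.radians(jyaw+k)),0]);x=np.cross(y,z)
        G=np.c_[x,y,z]; rv=np.degrees(R.from_matrix(A.T@G).as_rotvec())
        print("turn to jaw yaw",jyaw+k,rv.round(2))
    print("shift in present tool axes",(A.T@(np.array(goal)-st["tool_pos"])).round(4))
    print("tool axes x,y,z in world\n",A.T.round(3))
E
python3 - <<'E'
from h import *
from plant import robot
st=robot.read_state()
plan(st,[.4465,.147,.12],-32.2+90)
T=imaging.read_camera("top")
lab=cv2.cvtColor(T,cv2.COLOR_BGR2LAB).astype(float)
cr=cv2.resize(lab[170:240,185:250],None,fx=8,fy=8,interpolation=cv2.INTER_CUBIC)
print(lab[205,205],lab[180,195])
m=(abs(cr[...,2]-128)<7)
n,l,s,ce=cv2.connectedComponentsWithStats(m.astype(np.uint8)); i=1+s[1:,4].argmax()
cv2.imwrite("pics/m.png",(l==i).astype(np.uint8)*255)
k=np.argwhere(l==i)[:,::-1]; px=(k+.5)/8-.5+[185,170]
h=cv2.convexHull(px.astype(np.float32))[:,0]
print(cv2.minAreaRect((unproj("top",h,.026)[:,:2]*1000).astype(np.float32)))
for z,L,W,col in((.026,.096,.066,(0,0,255)),(.048,.046,.012,(0,255,0))):
    p=proj("top",rect(.4465,.147,z,np.radians(-32.2),L,W))
    cv2.polylines(T,[np.round(p*256).astype(int)],True,col,1,cv2.LINE_AA,8)
    S=imaging.read_camera("side") if z<.03 else S
    p=proj("side",rect(.4465,.147,z,np.radians(-32.2),L,W)); cv2.polylines(S,[np.round(p*256).astype(int)],True,col,1,cv2.LINE_AA,8)
cv2.imwrite("pics/c.png",np.hstack([cv2.resize(T[165:245,180:260],(400,400),interpolation=2),cv2.resize(S[230:310,265:345],(400,400),interpolation=2)]))
E
```

```text
turn to jaw yaw 57.8 [  -0.   -133.89    0.  ]
turn to jaw yaw 237.8 [-0.   46.11 -0.  ]
shift in present tool axes [-0.4687  0.0856 -0.6354]
tool axes x,y,z in world
 [[-0.971 -0.24  -0.   ]
 [ 0.    -0.    -1.   ]
 [ 0.24  -0.971  0.   ]]
[ 89. 128. 130.] [126. 135. 151.]
((447.01611328125, 146.48788452148438), (66.62590026855469, 95.88497924804688), 57.57524108886719)
```

View pics/c.png

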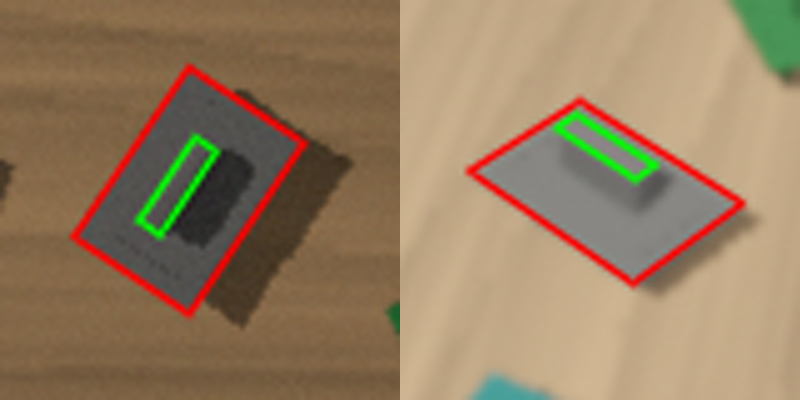

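The overlay lies on the plate in both pictures. Cover: (0.447, 0.1465), yaw -32.4°. Bay: (0.531, -0.2375), yaw 30°. Moving over.

Call:
{"method": "carry_out", "body": {"motion": [-0.025,0,-0.023,0,0,0,0.2,-0.025,0,-0.023,0,0,0,0.2,-0.025,0,-0.023,0,0,0,0.2,-0.025,0,-0.023,0,0,0,0.2,-0.025,0,-0.023,0,0,0,0.2], "squeeze": 40}}

```text
t: 1.7
tool_pos: [0.238, -0.4391, 0.2046]
orientation: [-0.25, 2.096, -2.096]
force: [0.5, -0.1, -0.3]
opening: 0.0583
```

Call:
{"method": "carry_out", "body": {"motion": [-0.025,0,-0.023,0,0,0,0.2,-0.025,0,-0.023,0,0,0,0.2,-0.025,0,-0.023,0,0,0,0.2,-0.025,0,-0.023,0,0,0,0.2,-0.025,0,-0.023,0,0,0,0.2]}}

```text
t: 2.2
tool_pos: [0.3356, -0.2921, 0.2052]
orientation: [-0.247, 2.094, -2.099]
force: [0.5, 0.4, -0.4]
opening: 0.0561
```

Call:
{"method": "carry_out", "body": {"motion": [-0.022,0,-0.04,0,0,0,0.2,-0.022,0,-0.04,0,0,0,0.2,-0.022,0,-0.04,0,0,0,0.2,-0.022,0,-0.04,0,0,0,0.2,-0.022,0,-0.04,0,0,0,0.2]}}

```text
t: 2.7
tool_pos: [0.3981, -0.0651, 0.2059]
orientation: [-0.239, 2.091, -2.102]
force: [1.2, -0.4, 0.7]
opening: 0.0561
```

Call:
{"method": "carry_out", "body": {"motion": [-0.022,0,-0.04,0,0,0,0.2,-0.022,0,-0.04,0,0,0,0.2,-0.022,0,-0.04,0,0,0,0.2,-0.022,0,-0.04,0,0,0,0.2,-0.022,0,-0.04,0,0,0,0.2]}}

```text
t: 3.2
tool_pos: [0.4604, 0.1651, 0.2074]
orientation: [-0.233, 2.087, -2.1]
force: [1.1, -0.2, -0.7]
opening: 0.0556
```

Call:
{"method": "carry_out", "body": {"motion": [0,0,0,0,-8.5,0,0.2,0,0,0,0,-8.5,0,0.2,0,0,0,0,-8.5,0,0.2,0,0,0,0,-8.5,0,0.2,0,0,0,0,-8.5,0,0.2]}}

```text
t: 3.7
tool_pos: [0.4602, 0.1732, 0.2069]
orientation: [-0.866, 1.615, -1.629]
force: [-0.9, -0.4, -0.6]
opening: 0.0557
```

Call:
{"method": "carry_out", "body": {"motion": [0,0,0,0,-8.5,0,0.2,0,0,0,0,-8.5,0,0.2,0,0,0,0,-8.5,0,0.2,0,0,0,0,-8.5,0,0.2,0,0,0,0,-8.5,0,0.2]}}

```text
t: 4.2
tool_pos: [0.4602, 0.1735, 0.2073]
orientation: [-1.278, 1.076, -1.094]
force: [-0.6, 0.1, 0.1]
opening: 0.0559
```

Call:
{"method": "carry_out", "body": {"motion": [0,0,0,0,-8.5,0,0.2,0,0,0,0,-8.5,0,0.2,0,0,0,0,-8.5,0,0.2,0,0,0,0,-8.5,0,0.2,0,0,0,0,-8.5,0,0.2]}}

```text
t: 4.7
tool_pos: [0.4603, 0.1735, 0.2078]
orientation: [-1.508, 0.502, -0.522]
force: [0.4, 0.2, -0.4]
opening: 0.0556
```

```bash
python3 - <<'E'
from h import *
from plant import robot
st=robot.read_state(); print(st["q"].round(3))
plan(st,[.447,.1465,.09],57.6)
E
```

```text
[ 0.261 -0.179  1.788 -0.006  1.52  -0.655]
turn to jaw yaw 57.6 [-0.3  -5.1   0.67]
turn to jaw yaw 237.6 [ -1.02 174.89  -0.46]
shift in present tool axes [ 0.0046  0.1177 -0.0302]
tool axes x,y,z in world
 [[ 0.793 -0.609  0.011]
 [ 0.013 -0.002 -1.   ]
 [ 0.609  0.793  0.006]]
```

Call:
{"method": "carry_out", "body": {"motion": [0.0,0,-0.015,-0.3,-5.1,0.7,0.2,0,0,0,0,0,0,0.2,0.004,0.04,-0.015,0,0,0,0.2,0,0.045,0,0,0,0,0.2,0,0,0,0,0,0,0.2]}}

```text
t: 5.2
tool_pos: [0.4491, 0.1475, 0.1234]
orientation: [-1.521, 0.439, -0.449]
force: [-0.3, 0.1, -0.3]
opening: 0.056
```

```bash
python3 - <<'E'
from h import *
from plant import robot
st=robot.read_state()
plan(st,[.447,.1465,.049],57.6)
S=imaging.read_camera("side");T=imaging.read_camera("top")
cv2.imwrite("pics/d.png",np.hstack([cv2.resize(S[180:310,240:370],(400,400),interpolation=2),cv2.resize(T[145:265,160:280],(400,400),interpolation=2)]))
E
```

```text
turn to jaw yaw 57.6 [-0.32 -0.09  0.26]
turn to jaw yaw 237.6 [ -0.4  179.91  -0.5 ]
shift in present tool axes [-0.0015  0.0744 -0.0024]
tool axes x,y,z in world
 [[ 0.843 -0.537  0.004]
 [ 0.007  0.002 -1.   ]
 [ 0.537  0.843  0.006]]
```

View pics/d.png

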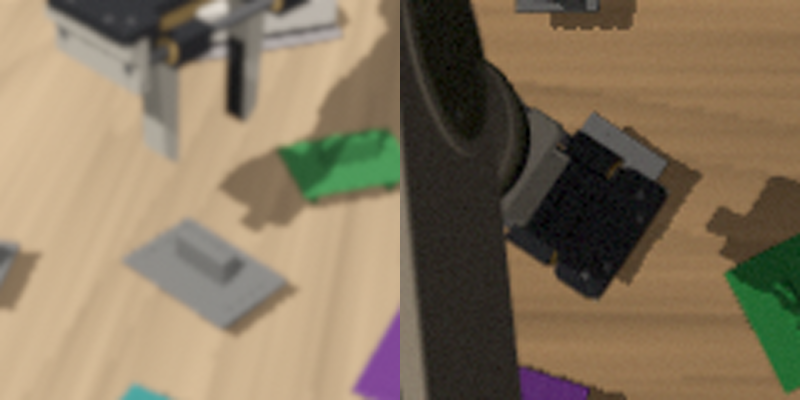

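The fingers are above the cover, astride the rib, and turned as planned. Going down.

Call:
{"method": "carry_out", "body": {"motion": [-0.001,0.025,-0.002,-0.3,0,0.3,0.2,0,0.025,0,0,0,0,0.2,0,0.015,0,0,0,0,0.2,0,0.005,0,0,0,0,0.2,0,0,0,0,0,0,0.2]}}

```text
t: 5.8
tool_pos: [0.4614, 0.1508, 0.071]
orientation: [-1.511, 0.427, -0.463]
force: [1.1, 0.0, -1.2]
opening: 0.0559
```

```bash
python3 - <<'E'
from h import *
from plant import robot
st=robot.read_state()
plan(st,[.447,.1465,.048],57.6)
E
```

```text
turn to jaw yaw 57.6 [-1.08 -0.19  1.03]
turn to jaw yaw 237.6 [ -1.61 179.8   -1.7 ]
shift in present tool axes [-0.0102  0.0226 -0.0119]
tool axes x,y,z in world
 [[ 0.842 -0.539  0.018]
 [ 0.025  0.006 -1.   ]
 [ 0.538  0.843  0.019]]
```

Call:
{"method": "carry_out", "body": {"motion": [-0.01,0,-0.012,-1.1,-0.2,1.0,0.2,0,0,0,0,0,0,0.2,0,0,0,0,0,0,0.2,0,0,0,0,0,0,0.2,0,0,0,0,0,0,0.2]}}

```text
t: 6.3
tool_pos: [0.448, 0.1464, 0.0752]
orientation: [-1.524, 0.44, -0.446]
force: [-0.2, 0.6, -0.1]
opening: 0.0557
```

```bash
python3 - <<'E'
from h import *
from plant import robot
st=robot.read_state()
plan(st,[.447,.1465,.048],57.6)
E
```

```text
turn to jaw yaw 57.6 [-0.13  0.02  0.2 ]
turn to jaw yaw 237.6 [   0.31 -179.98    0.21]
shift in present tool axes [-0.001   0.0272 -0.0005]
tool axes x,y,z in world
 [[ 0.844 -0.536  0.003]
 [ 0.004  0.    -1.   ]
 [ 0.536  0.844  0.002]]
```

Recovered. Slower steps downward from here.

Call:
{"method": "carry_out", "body": {"motion": [-0.001,0.008,0,-0.1,0,0.2,0.2,0,0.008,0,0,0,0,0.2,0,0.008,0,0,0,0,0.2,0,0,0,0,0,0,0.2,0,0,0,0,0,0,0.2]}}

```text
t: 6.8
tool_pos: [0.4466, 0.1469, 0.0482]
orientation: [-1.525, 0.444, -0.442]
force: [-0.4, -1.3, 0.3]
opening: 0.0561
```

```bash
python3 - <<'E'
from h import *
from plant import robot
st=robot.read_state()
plan(st,[.447,.1465,.048],57.6)
E
```

```text
turn to jaw yaw 57.6 [ 0.03  0.01 -0.08]
turn to jaw yaw 237.6 [-1.2000e-01 -1.7999e+02 -5.0000e-02]
shift in present tool axes [ 0.0006  0.0002 -0.0001]
tool axes x,y,z in world
 [[ 0.844 -0.536 -0.001]
 [-0.001  0.    -1.   ]
 [ 0.536  0.844 -0.001]]
```

Exactly on the target. Closing.

Call:
{"method": "carry_out", "body": {"motion": [0,0,0,0,0,0,-1,0,0,0,0,0,0,-1,0,0,0,0,0,0,-1,0,0,0,0,0,0,-1,0,0,0,0,0,0,-1], "squeeze": 40}}

```text
t: 7.3
tool_pos: [0.447, 0.147, 0.0487]
orientation: [-1.525, 0.444, -0.442]
force: [0.3, 0.4, 0.8]
opening: 0.0203
```

Call:
{"method": "carry_out", "body": {"motion": [0,-0.01,0,0,0,0,-1,0,-0.02,0,0,0,0,-1,0,-0.03,0,0,0,0,-1,0,-0.03,0,0,0,0,-1,0,-0.02,0,0,0,0,-1]}}

```text
t: 7.8
tool_pos: [0.4443, 0.1463, 0.1617]
orientation: [-1.528, 0.448, -0.438]
force: [0.0, 0.0, 0.1]
opening: 0.0006
```

```bash
python3 - <<'E'
from h import *
from plant import robot
st=robot.read_state();print(st["q"].round(3),st["opening"],st["tool_pos"])
plan(st,[.5312,-.2375,.16],57.6-117.6)
S=imaging.read_camera("side")
cv2.imwrite("pics/e.png",cv2.resize(S[150:310,240:400],(600,600),interpolation=2))
E
```

```text
[ 2.080e-01 -2.030e-01  1.894e+00  1.000e-03  1.458e+00 -7.980e-01] 0.0006238219787876923 [0.44425972 0.14629724 0.16166019]
turn to jaw yaw -59.99999999999999 [4.8000e-01 1.1761e+02 7.0000e-02]
turn to jaw yaw 120.0 [ 6.000e-02 -6.239e+01 -4.200e-01]
shift in present tool axes [ 0.279   0.0014 -0.2775]
tool axes x,y,z in world
 [[ 0.844 -0.536 -0.005]
 [-0.007 -0.001 -1.   ]
 [ 0.536  0.844 -0.005]]
```

View pics/e.png

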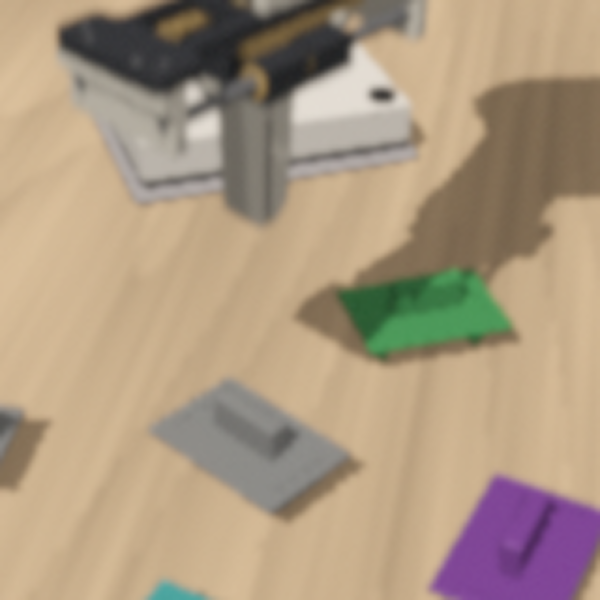

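The lift began before the fingers reached the rib (opening 20 mm at the end of the close), so the gripper came up empty. The cover has not moved. I'll reopen, go down again and close for longer.

Call:
{"method": "carry_out", "body": {"motion": [0,0,0,0,0,0,0.2,0,0,0,0,0,0,0.2,0,0,0,0,0,0,0.2,0,0,0,0,0,0,0.2,0,0,0,0,0,0,0.2]}}

```text
t: 8.35
tool_pos: [0.4456, 0.1466, 0.1644]
orientation: [-1.526, 0.445, -0.441]
force: [0.4, 0.3, 0.3]
opening: 0.0356
```

Call:
{"method": "carry_out", "body": {"motion": [0,0.015,0,0,0,0,0.2,0,0.015,0,0,0,0,0.2,0,0.015,0,0,0,0,0.2,0,0.01,0,0,0,0,0.2,0,0.005,0,0,0,0,0.2]}}

```text
t: 8.85
tool_pos: [0.4433, 0.1462, 0.097]
orientation: [-1.528, 0.448, -0.438]
force: [-0.1, 0.4, -0.2]
opening: 0.0559
```

```bash
python3 - <<'E'
from h import *
from plant import robot
st=robot.read_state();print(st["opening"],st["tool_pos"])
plan(st,[.447,.1465,.048],57.6)
S=imaging.read_camera("side")
from plant import models
for d in models.outline_of("side","long_cover_mid"): print(d["pixel"],np.round(yaw_of(d["pixels"],"side",.026),4))
E
```

```text
0.05585179497054295 [0.44332572 0.1461548  0.09695592]
turn to jaw yaw 57.6 [ 0.26  0.01 -0.31]
turn to jaw yaw 237.6 [  -0.49 -179.99   -0.4 ]
shift in present tool axes [0.0032 0.0489 0.0025]
tool axes x,y,z in world
 [[ 0.844 -0.536 -0.005]
 [-0.007 -0.001 -1.   ]
 [ 0.536  0.844 -0.004]]
[354.4, 232.0] [3.63700e-01 4.00000e-03 9.59583e+01 7.26638e+01 2.84542e+01]
[309.5, 269.1] [  0.4441   0.149   97.6106  64.2725 -32.5258]
[379.1, 300.1] [  0.2909   0.2027 102.5655  65.198   73.816 ]
[294.5, 324.3] [  0.4306   0.3043  94.2083  68.8193 -17.3942]
```

Call:
{"method": "carry_out", "body": {"motion": [0.003,0.01,0.0025,0.3,0,-0.3,0.2,0,0.01,0,0,0,0,0.2,0,0.01,0,0,0,0,0.2,0,0.008,0,0,0,0,0.2,0,0,0,0,0,0,0.2]}}

```text
t: 9.45
tool_pos: [0.4488, 0.147, 0.0575]
orientation: [-1.523, 0.44, -0.445]
force: [-0.6, -0.2, 0.3]
opening: 0.0558
```

```bash
python3 - <<'E'
from h import *
from plant import robot
st=robot.read_state();print(st["opening"],st["tool_pos"])
plan(st,[.447,.1465,.048],57.6)
E
```

```text
0.055842007879030625 [0.44877761 0.1469647  0.05749168]
turn to jaw yaw 57.6 [-0.17  0.01  0.12]
turn to jaw yaw 237.6 [   0.19 -179.99    0.27]
shift in present tool axes [-0.0013  0.0095 -0.0014]
tool axes x,y,z in world
 [[ 0.844 -0.536  0.002]
 [ 0.003  0.001 -1.   ]
 [ 0.536  0.844  0.003]]
```

Call:
{"method": "carry_out", "body": {"motion": [-0.001,0.005,-0.0015,-0.2,0,0.1,0.2,0,0.004,0,0,0,0,0.2,0,0,0,0,0,0,0,0,0,0,0,0,0,-1,0,0,0,0,0,0,-1]}}

```text
t: 9.95
tool_pos: [0.4474, 0.1463, 0.0482]
orientation: [-1.526, 0.442, -0.443]
force: [-0.3, -0.0, 0.1]
opening: 0.0363
```

Call:
{"method": "carry_out", "body": {"motion": [0,0,0,0,0,0,-1,0,0,0,0,0,0,-1,0,0,0,0,0,0,-1,0,0,0,0,0,0,-1,0,0,0,0,0,0,-1], "squeeze": 40}}

```text
t: 10.45
tool_pos: [0.4482, 0.1465, 0.0491]
orientation: [-1.525, 0.441, -0.445]
force: [0.6, 0.6, 0.4]
opening: 0.0007
```

Call:
{"method": "carry_out", "body": {"motion": [0,0,0,0,0,0,-1,0,0,0,0,0,0,-1,0,0,0,0,0,0,-1,0,0,0,0,0,0,-1,0,0,0,0,0,0,-1]}}

```text
t: 10.95
tool_pos: [0.4482, 0.1464, 0.0491]
orientation: [-1.525, 0.441, -0.445]
force: [-1.2, 0.6, 0.1]
opening: 0.0004
```

The opening reads 0, so the fingers closed on nothing. Looking.

```bash
python3 - <<'E'
from h import *
from plant import robot
print(robot.tips_ahead)
st=robot.read_state()
A=R.from_rotvec(st["orientation"]).as_matrix(); p=st["tool_pos"]; tip=p+A[:,1]*.019
S=imaging.read_camera("side");T=imaging.read_camera("top")
print(proj("side",[p,tip]),proj("top",[p,tip]))
cv2.imwrite("pics/f.png",np.hstack([cv2.resize(S[200:310,255:365],(400,400),interpolation=2),cv2.resize(T[145:265,160:280],(400,400),interpolation=2)]))
E
```

```text
0.019
[[304.91070218 258.11243836]
 [304.82594883 265.16944422]] [[215.25416292 200.98736724]
 [217.21060711 201.67570845]]
```

View pics/f.png

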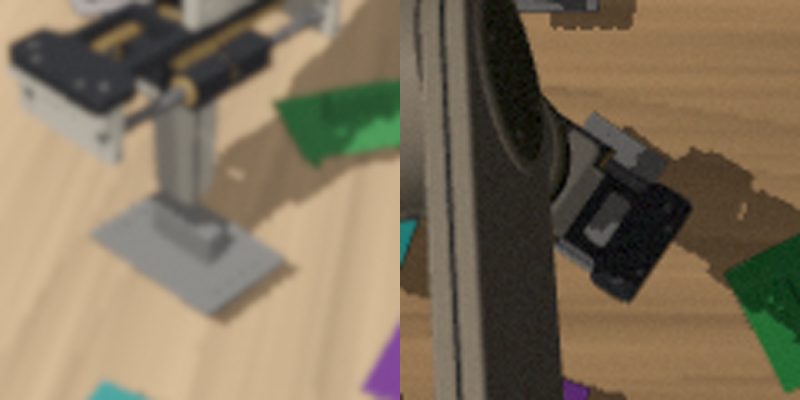

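```bash
python3 - <<'E'
from h import *
from plant import robot
p=np.array([.4491,.1475,.1234]);d=np.array([.537,.843,0]);lx=np.array([.843,-.537,0])
for s in(1,-1):
    for o in(.028,.0645): print("open",s,o,proj("side",[p+s*d*o+[0,0,-.019]]).round(1))
st=robot.read_state();A=R.from_rotvec(st["orientation"]).as_matrix();p=st["tool_pos"]
S=imaging.read_camera("side")
f=7
B=cv2.resize(S[215:295,270:345],None,fx=f,fy=f,interpolation=2)
def dr(P,col): 
    q=((proj("side",P)-[270,215]+.5)*f).astype(int); cv2.polylines(B,[q],True,col,1,cv2.LINE_AA)
for z,L,W,c in((.026,.096,.066,(0,0,255)),(.048,.046,.012,(0,255,0)),(.026,.046,.012,(0,255,0))): dr(rect(.447,.1465,z,np.radians(-32.4),L,W),c)
for y in(.019,0,-.03):
    dr([p+A@np.array([a*.0075,y,b*.018]) for a,b in((1,1),(1,-1),(-1,-1),(-1,1))],(255,0,0))
cv2.imwrite("pics/g.png",B)
E
```

```text
open 1 0.028 [[294.4 242.9]]
open 1 0.0645 [[280.5 251.3]]
open -1 0.028 [[314.2 231. ]]
open -1 0.0645 [[326.3 223.8]]
```

View pics/g.png

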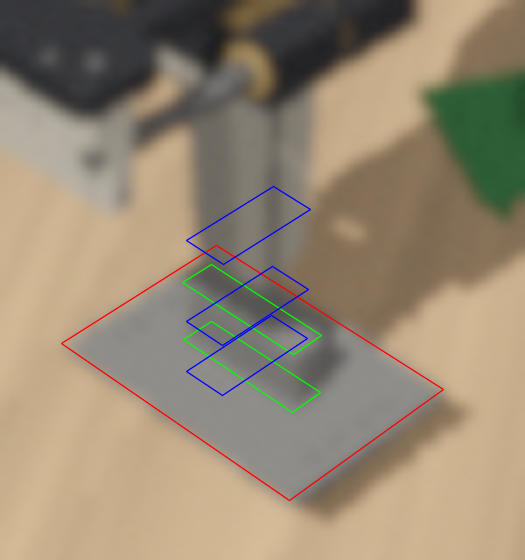

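The side picture shows the finger ends above the rib, about 10 px higher than the projected tips, so the tool pose seems off from the cameras. I'll check against the start pictures, where the gripper shows in both cameras.

```bash
python3 - <<'E'
from h import *
p=np.array([ 0.14427,-0.58238,0.2056]); A=R.from_rotvec([-0.25523738,2.09252259,-2.09236367]).as_matrix()
out=[]
for c,(x0,y0,w,h) in (("side",(410,20,80,80)),("top",(540,330,100,70))):
    f=400/w
    B=cv2.resize(cv2.imread(f"pics/{c}0.png")[y0:y0+h,x0:x0+w],None,fx=f,fy=f,interpolation=2)
    for s in(1,-1):
      for y,col in((.019,(0,0,255)),(-.03,(255,0,0))):
        q=((proj(c,[p+A@np.array([a*.0075,y,s*b]) for a,b in((1,.0467),(1,.064),(-1,.064),(-1,.0467))])-[x0,y0]+.5)*f).astype(int)
        cv2.polylines(B,[q],True,col,1,cv2.LINE_AA)
    B=cv2.copyMakeBorder(B,0,max(0,400-B.shape[0]),0,0,0)
    out.append(B[:400])
cv2.imwrite("pics/i.png",np.hstack(out))
E
```

```text
(no output)
```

View pics/i.png

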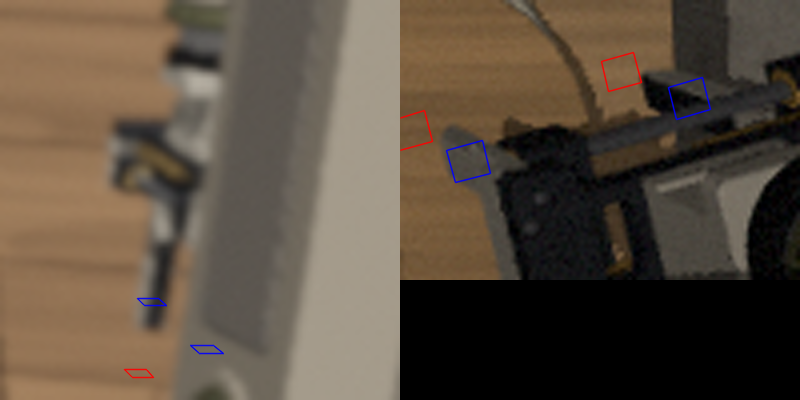

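Both cameras agree: the real fingertips are about 32 mm further back along the fingers than stated, so at the "grasp" they were about 14 mm above the rib. x and y fit. I'll open, then go lower, watching force and picture.

Call:
{"method": "carry_out", "body": {"motion": [0,0,0,0,0,0,0,0,0,0,0,0,0,0,0,0,0,0,0,0,0,0,0,0,0,0,0,0,0,0,0,0,0,0,0], "squeeze": 30}}

```text
t: 11.6
tool_pos: [0.4481, 0.1464, 0.0491]
orientation: [-1.525, 0.441, -0.444]
force: [-0.0, -1.5, 0.4]
opening: 0.0356
```

Call:
{"method": "carry_out", "body": {"motion": [-0.001,0.004,0,0,0,0,0,0,0.005,0,0,0,0,0,0,0.005,0,0,0,0,0,0,0,0,0,0,0,0,0,0,0,0,0,0,0]}}

```text
t: 12.1
tool_pos: [0.4468, 0.1469, 0.0333]
orientation: [-1.525, 0.442, -0.444]
force: [-0.3, -0.2, 0.2]
opening: 0.0465
```

```bash
python3 - <<'E'
from h import *
from plant import robot
st=robot.read_state();print(st["opening"],st["tool_pos"],st["force"])
plan(st,[.447,.1465,.020],57.6)
A=R.from_rotvec(st["orientation"]).as_matrix();p=st["tool_pos"]
S=imaging.read_camera("side")
f=7
B=cv2.resize(S[205:295,265:345],None,fx=f,fy=f,interpolation=2)
o=st["opening"]/2
for y,col in((.019,(0,0,255)),(-.013,(255,0,0))):
  for s in(1,-1):
    q=((proj("side",[p+A@np.array([a*.0075,y,s*b]) for a,b in((1,o),(1,o+.0175),(-1,o+.0175),(-1,o))])-[265,205]+.5)*f).astype(int)
    cv2.polylines(B,[q],True,col,1,cv2.LINE_AA)
cv2.imwrite("pics/j.png",B[:600])
E
```

```text
0.04648203310803993 [0.44681222 0.1469382  0.03331542] [-0.2800616  -0.24410623  0.21552225]
turn to jaw yaw 57.6 [-0.02  0.01  0.08]
turn to jaw yaw 237.6 [ 1.2000e-01 -1.7999e+02  2.0000e-02]
shift in present tool axes [ 0.0004  0.0133 -0.0003]
tool axes x,y,z in world
 [[ 0.844 -0.536  0.001]
 [ 0.001 -0.    -1.   ]
 [ 0.536  0.844  0.   ]]
```

View pics/j.png

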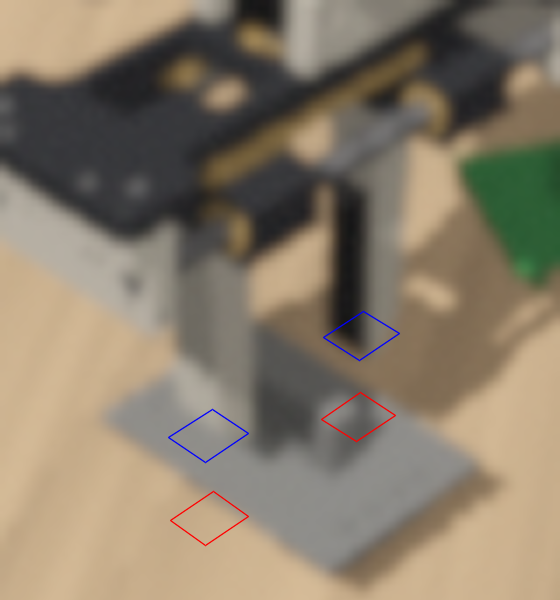

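The near finger's end shows at about crop (215,435) and the far one at (350,350). These are within 2 to 3 mm of the corrected (blue) prediction, so the correction holds. Going 16 mm further down.

Call:
{"method": "carry_out", "body": {"motion": [0,0.004,0,0,0,0,0,0,0.005,0,0,0,0,0,0,0.005,0,0,0,0,0,0,0,0,0,0,0,0,0,0,0,0,0,0,0]}}

```text
t: 12.65
tool_pos: [0.4469, 0.1469, 0.0181]
orientation: [-1.525, 0.442, -0.444]
force: [-0.1, 0.2, 0.3]
opening: 0.0463
```

```bash
python3 - <<'E'
from h import *
from plant import robot
st=robot.read_state();print(st["opening"],st["tool_pos"],st["force"])
plan(st,[.447,.1465,.017],57.6)
S=imaging.read_camera("side")
cv2.imwrite("pics/k.png",cv2.resize(S[205:295,265:345],None,fx=6,fy=6,interpolation=2))
E
```

```text
0.046322514149711745 [0.44686818 0.14691154 0.01808587] [-0.11037691  0.16890054  0.33919166]
turn to jaw yaw 57.6 [-0.02  0.01  0.08]
turn to jaw yaw 237.6 [ 1.2000e-01 -1.7999e+02  2.0000e-02]
shift in present tool axes [ 0.0003  0.0011 -0.0003]
tool axes x,y,z in world
 [[ 0.844 -0.536  0.001]
 [ 0.001 -0.    -1.   ]
 [ 0.536  0.844  0.   ]]
```

View pics/k.png

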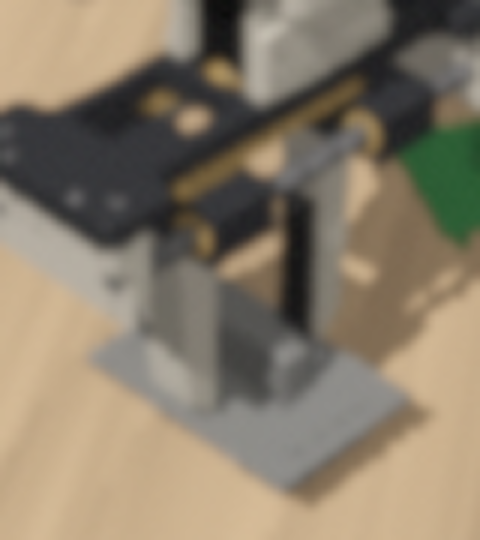

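The fingers now straddle the rib just above the plate. Closing, with enough rows this time.

Call:
{"method": "carry_out", "body": {"motion": [0,0,0,0,0,0,-1,0,0,0,0,0,0,-1,0,0,0,0,0,0,-1,0,0,0,0,0,0,-1,0,0,0,0,0,0,-1], "squeeze": 40}}

```text
t: 13.2
tool_pos: [0.4473, 0.147, 0.0187]
orientation: [-1.525, 0.441, -0.445]
force: [-1.8, -0.7, -1.1]
opening: 0.0117
```

Call:
{"method": "carry_out", "body": {"motion": [0,0,0,0,0,0,-1,0,0,0,0,0,0,-1,0,0,0,0,0,0,-1,0,0,0,0,0,0,-1,0,0,0,0,0,0,-1]}}

```text
t: 13.7
tool_pos: [0.4473, 0.147, 0.0187]
orientation: [-1.525, 0.441, -0.445]
force: [0.1, -0.1, 0.6]
opening: 0.0114
```

Gripped (opening 11.4 mm, the rib). Lifting.

Call:
{"method": "carry_out", "body": {"motion": [0,-0.01,0,0,0,0,-1,0,-0.03,0,0,0,0,-1,0,-0.03,0,0,0,0,-1,0,-0.03,0,0,0,0,-1,0,-0.01,0,0,0,0,-1]}}

```text
t: 14.2
tool_pos: [0.4445, 0.1465, 0.1321]
orientation: [-1.527, 0.445, -0.441]
force: [1.0, 0.6, -0.3]
opening: 0.0116
```

```bash
python3 - <<'E'
from h import *
from plant import robot
st=robot.read_state();print(st["q"].round(3),st["opening"],st["tool_pos"],st["force"])
plan(st,[.5312,-.2375,.13],57.6-117.6)
S=imaging.read_camera("side")
cv2.imwrite("pics/l.png",cv2.resize(S[165:295,265:385],None,fx=4,fy=4,interpolation=2))
E
```

```text
[ 2.090e-01 -1.830e-01  1.931e+00 -1.000e-03  1.397e+00 -7.960e-01] 0.011612293383529851 [0.44454809 0.14651018 0.13213519] [ 0.98859406  0.56574856 -0.3111359 ]
turn to jaw yaw -59.99999999999999 [2.2000e-01 1.1761e+02 1.0000e-01]
turn to jaw yaw 120.0 [  0.09 -62.39  -0.19]
shift in present tool axes [ 0.2789  0.0024 -0.2778]
tool axes x,y,z in world
 [[ 0.844 -0.536 -0.002]
 [-0.003 -0.001 -1.   ]
 [ 0.536  0.844 -0.003]]
```

View pics/l.png

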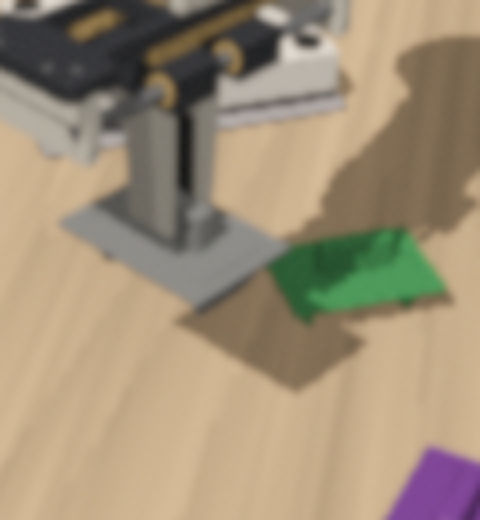

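Held and level. Translating to above the bay.

Call:
{"method": "carry_out", "body": {"motion": [0.015,0,-0.015,0,0,0,-1,0.03,0,-0.03,0,0,0,-1,0.03,0,-0.03,0,0,0,-1,0.03,0,-0.03,0,0,0,-1,0.03,0,-0.03,0,0,0,-1]}}

```text
t: 14.75
tool_pos: [0.4858, -0.0403, 0.1285]
orientation: [-1.527, 0.439, -0.432]
force: [0.1, -0.1, -0.4]
opening: 0.0118
```

Call:
{"method": "carry_out", "body": {"motion": [0.03,0,-0.03,0,0,0,-1,0.03,0,-0.03,0,0,0,-1,0.03,0,-0.03,0,0,0,-1,0.03,0,-0.03,0,0,0,-1,0.015,0,-0.015,0,0,0,-1]}}

```text
t: 15.25
tool_pos: [0.5261, -0.2355, 0.1197]
orientation: [-1.526, 0.447, -0.427]
force: [0.3, 1.0, -0.1]
opening: 0.0114
```

Call:
{"method": "carry_out", "body": {"motion": [0,0,0,0,8.4,0,-1,0,0,0,0,8.4,0,-1,0,0,0,0,8.4,0,-1,0,0,0,0,8.4,0,-1,0,0,0,0,8.4,0,-1]}}

```text
t: 15.75
tool_pos: [0.5217, -0.2388, 0.1098]
orientation: [-1.327, 1.036, -0.997]
force: [0.3, 0.4, -0.4]
opening: 0.0116
```

Call:
{"method": "carry_out", "body": {"motion": [0,0,0,0,8.4,0,-1,0,0,0,0,8.4,0,-1,0,0,0,0,8.4,0,-1,0,0,0,0,8.4,0,-1,0,0,0,0,8.4,0,-1]}}

```text
t: 16.25
tool_pos: [0.5173, -0.2365, 0.1003]
orientation: [-0.958, 1.592, -1.538]
force: [-0.2, 0.8, -0.6]
opening: 0.0114
```

Call:
{"method": "carry_out", "body": {"motion": [0,0,0,0,8.4,0,-1,0,0,0,0,8.4,0,-1,0,0,0,0,4,0,-1,0,0,0,0,0,0,-1,0,0,0,0,0,0,-1]}}

```text
t: 16.75
tool_pos: [0.5131, -0.2342, 0.0919]
orientation: [-0.703, 1.854, -1.789]
force: [0.5, 0.2, -1.4]
opening: 0.0112
```

```bash
python3 - <<'E'
from h import *
from plant import robot
st=robot.read_state();print(st["q"].round(3),st["opening"],st["tool_pos"],st["force"])
plan(st,[.5312,-.2375,.10],57.6-117.6)
E
```

```text
[-0.517  0.164  1.664 -0.003  1.36   0.348] 0.011195338745925652 [ 0.51313428 -0.23422327  0.09189735] [ 0.53218526  0.1672801  -1.37416758]
turn to jaw yaw -59.99999999999999 [ 2.32 10.47  1.28]
turn to jaw yaw 120.0 [   1.91 -169.48   -3.45]
shift in present tool axes [-0.0115 -0.0089  0.0139]
tool axes x,y,z in world
 [[-0.76  -0.649  0.019]
 [-0.042  0.02  -0.999]
 [ 0.648 -0.76  -0.042]]
```

Call:
{"method": "carry_out", "body": {"motion": [-0.011,-0.02,0.014,1,5,0.6,-1,0,0,0,1.2,5.3,0.6,-1,0,0,0,0,0,0,-1,0,0,0,0,0,0,-1,0,0,0,0,0,0,-1]}}

```text
t: 17.25
tool_pos: [0.5299, -0.2372, 0.108]
orientation: [-0.532, 1.927, -1.917]
force: [-0.4, -0.3, -1.0]
opening: 0.0115
```

```bash
python3 - <<'E'
from h import *
from plant import robot
st=robot.read_state();print(st["q"].round(3),st["opening"],st["tool_pos"],st["force"])
plan(st,[.5312,-.2375,.10],57.6-117.6)
S=imaging.read_camera("side");T=imaging.read_camera("top")
cv2.imwrite("pics/n.png",np.hstack([cv2.resize(S[100:220,240:360],(400,400),interpolation=2),cv2.resize(T[110:230,325:445],(400,400),interpolation=2)]))
E
```

```text
[-0.509  0.152  1.646 -0.     1.352  0.527] 0.01153483031786239 [ 0.5298982  -0.23723266  0.1080473 ] [-0.36755457 -0.2875019  -0.95011069]
turn to jaw yaw -59.99999999999999 [0.37 0.61 0.24]
turn to jaw yaw 120.0 [   0.37 -179.38   -0.57]
shift in present tool axes [-0.001   0.008   0.0009]
tool axes x,y,z in world
 [[-0.861 -0.509  0.004]
 [-0.007  0.003 -1.   ]
 [ 0.509 -0.861 -0.006]]
```

View pics/n.png

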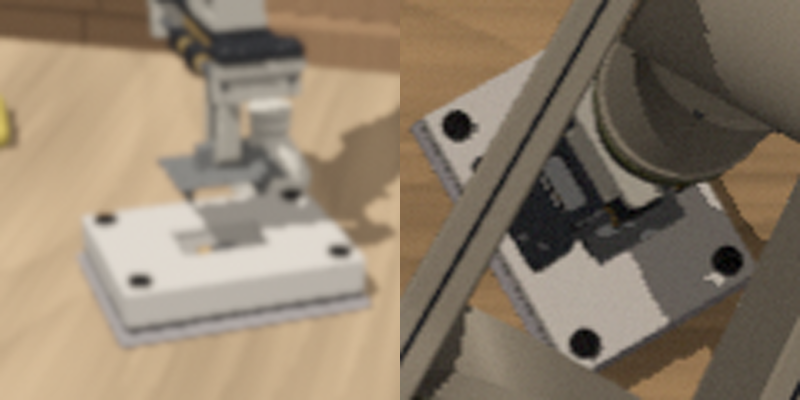

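```bash
python3 - <<'E'
from h import *
from plant import robot
st=robot.read_state();p=st["tool_pos"];A=R.from_rotvec(st["orientation"]).as_matrix()
S=imaging.read_camera("side");f=7
B=cv2.resize(S[135:195,270:350],None,fx=f,fy=f,interpolation=2)
def dr(P,col):
    q=((proj("side",P)-[270,135]+.5)*f*16).astype(int); cv2.polylines(B,[q],True,col,1,cv2.LINE_AA,4)
up=.024-.0187
for h,L,W,c in((.002,.096,.066,(0,0,255)),(.024,.046,.012,(0,200,0))):
    dr([p+A@np.array([a*L/2,-(up+h),b*W/2]) for a,b in((1,1),(1,-1),(-1,-1),(-1,1))],c)
dr(rect(.5312,-.2375,.046,np.radians(30),.078,.048),(255,0,0))
cv2.imwrite("pics/o.png",B)
E
```

```text
(no output)
```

View pics/o.png

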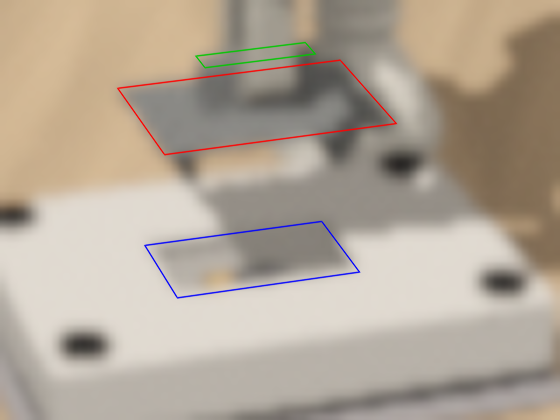

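The overlays fit the held cover and the mouth. Descending to just above the mouth.

Call:
{"method": "carry_out", "body": {"motion": [-0.001,0.008,0.001,0.4,0.6,0.2,-1,0,0.01,0,0,0,0,-1,0,0.01,0,0,0,0,-1,0,0,0,0,0,0,-1,0,0,0,0,0,0,-1]}}

```text
t: 17.9
tool_pos: [0.5306, -0.2373, 0.0762]
orientation: [-0.517, 1.928, -1.928]
force: [0.4, -0.1, -0.7]
opening: 0.0114
```

```bash
python3 - <<'E'
from h import *
from plant import robot
st=robot.read_state();print(st["opening"],st["tool_pos"],st["force"])
plan(st,[.5312,-.2375,.068],-60)
E
```

```text
0.011410308016395141 [ 0.53055938 -0.23731337  0.07617815] [ 0.39347411 -0.07606408 -0.72847528]
turn to jaw yaw -60 [ 0.03 -0.05  0.08]
turn to jaw yaw 120 [-1.2000e-01  1.7995e+02  5.0000e-02]
shift in present tool axes [-0.0005  0.0082  0.0005]
tool axes x,y,z in world
 [[-0.866 -0.499  0.001]
 [-0.001 -0.    -1.   ]
 [ 0.499 -0.866 -0.001]]
```

Call:
{"method": "carry_out", "body": {"motion": [-0.0005,0.005,0.0005,0,0,0,-1,0,0.005,0,0,0,0,-1,0,0.005,0,0,0,0,-1,0,0,0,0,0,0,-1,0,0,0,0,0,0,-1]}}

```text
t: 18.4
tool_pos: [0.5315, -0.2376, 0.0601]
orientation: [-0.517, 1.928, -1.928]
force: [0.1, 0.5, -0.3]
opening: 0.0119
```

```bash
python3 - <<'E'
from h import *
from plant import robot
st=robot.read_state();print(st["opening"],st["tool_pos"],st["force"],st["wrist_torque"])
plan(st,[.5312,-.2375,.0427],-60)
S=imaging.read_camera("side")
cv2.imwrite("pics/p.png",cv2.resize(S[135:205,260:350],None,fx=7,fy=7,interpolation=2))
E
```

```text
0.011891145178118942 [ 0.53151818 -0.23759279  0.06007147] [ 0.09279964  0.47619283 -0.26771542] [-0.02543537  0.01722288  0.0756074 ]
turn to jaw yaw -60 [ 0.02 -0.03  0.07]
turn to jaw yaw 120 [-1.0000e-01  1.7997e+02  2.0000e-02]
shift in present tool axes [ 0.0002  0.0174 -0.0002]
tool axes x,y,z in world
 [[-0.866 -0.5    0.001]
 [-0.001 -0.    -1.   ]
 [ 0.5   -0.866 -0.   ]]
```

View pics/p.png

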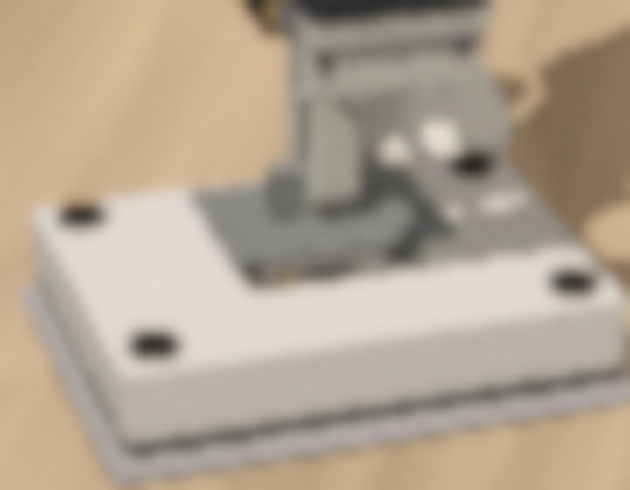

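The feet are about 4 mm inside the mouth with no force. Pressing down in small steps.

Call:
{"method": "carry_out", "body": {"motion": [0,0.003,0,0,0,0,-1,0,0.003,0,0,0,0,-1,0,0.003,0,0,0,0,-1,0,0.002,0,0,0,0,-1,0,0,0,0,0,0,-1], "squeeze": 50}}

```text
t: 18.95
tool_pos: [0.5326, -0.2388, 0.0505]
orientation: [-0.515, 1.924, -1.93]
force: [-0.9, 0.8, 0.7]
opening: 0.0115
```

Call:
{"method": "carry_out", "body": {"motion": [0,0.002,0,0,0,0,-1,0,0.002,0,0,0,0,-1,0,0.0015,0,0,0,0,-1,0,0,0,0,0,0,-1,0,0,0,0,0,0,-1]}}

```text
t: 19.45
tool_pos: [0.5321, -0.2384, 0.0434]
orientation: [-0.516, 1.926, -1.929]
force: [-0.2, 0.5, 0.0]
opening: 0.0116
```

```bash
python3 - <<'E'
from h import *
from plant import robot
st=robot.read_state();print(st["opening"],st["tool_pos"],st["force"],st["wrist_torque"])
plan(st,[.5312,-.2375,.0427],-60)
S=imaging.read_camera("side")
cv2.imwrite("pics/q.png",cv2.resize(S[135:205,260:350],None,fx=7,fy=7,interpolation=2))
E
```

```text
0.011554890398388862 [ 0.53209582 -0.23839276  0.04343504] [-0.16971983  0.50493674  0.00169747] [ 0.01803404 -0.01781858  0.02451484]
turn to jaw yaw -60 [-0.1  -0.04  0.03]
turn to jaw yaw 120 [-5.0000e-02  1.7996e+02 -1.5000e-01]
shift in present tool axes [ 0.0003  0.0007 -0.0012]
tool axes x,y,z in world
 [[-0.866 -0.499  0.001]
 [ 0.    -0.002 -1.   ]
 [ 0.499 -0.866  0.002]]
```

View pics/q.png

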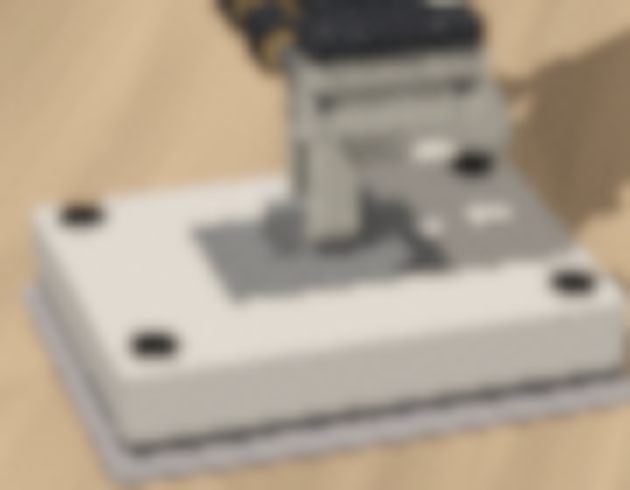

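It looks nearly flush, with no reaction yet. Pressing on until a firm reaction shows.

Call:
{"method": "carry_out", "body": {"motion": [0,0.001,0,0,0,0,-1,0,0.001,0,0,0,0,-1,0,0.001,0,0,0,0,-1,0,0.001,0,0,0,0,-1,0,0.001,0,0,0,0,-1]}}

```text
t: 20.0
tool_pos: [0.5322, -0.2384, 0.0427]
orientation: [-0.516, 1.925, -1.929]
force: [-4.1, 2.0, 8.6]
opening: 0.0116
```

Call:
{"method": "carry_out", "body": {"motion": [0,0.003,0,0,0,0,-1,0,0.003,0,0,0,0,-1,0,0.003,0,0,0,0,-1,0,0.003,0,0,0,0,-1,0,0.003,0,0,0,0,-1]}}

```text
t: 20.5
tool_pos: [0.5322, -0.2384, 0.0427]
orientation: [-0.519, 1.926, -1.929]
force: [-13.9, 6.3, 24.6]
opening: 0.0112
```

A hard stop at exactly the expected home height (0.0427) under 25 N. Relaxing, then letting go.

Call:
{"method": "carry_out", "body": {"motion": [0,0,0,0,0,0,-1,0,0,0,0,0,0,-1,0,0,0,0,0,0,-1,0,0,0,0,0,0,-0.3,0,0,0,0,0,0,-0.3]}}

```text
t: 21.0
tool_pos: [0.5328, -0.2384, 0.0435]
orientation: [-0.518, 1.924, -1.929]
force: [0.3, 0.8, 1.0]
opening: 0.0231
```

Call:
{"method": "carry_out", "body": {"motion": [0,0,0,0,0,0,-0.3,0,0,0,0,0,0,-0.3,0,0,0,0,0,0,-0.3,0,0,0,0,0,0,-0.3,0,0,0,0,0,0,-0.3]}}

```text
t: 21.5
tool_pos: [0.5326, -0.2383, 0.0428]
orientation: [-0.518, 1.925, -1.929]
force: [-0.1, -0.1, 0.5]
opening: 0.0328
```

Free. Straight up, then away.

Call:
{"method": "carry_out", "body": {"motion": [0,-0.005,0,0,0,0,-0.3,0,-0.015,0,0,0,0,-0.3,0,-0.03,0,0,0,0,-0.3,0,-0.04,0,0,0,0,-0.3,0,-0.04,0,0,0,0,-0.3]}}

```text
t: 22.0
tool_pos: [0.5284, -0.2357, 0.1727]
orientation: [-0.528, 1.937, -1.923]
force: [1.5, -0.2, 0.4]
opening: 0.0323
```

Call:
{"method": "carry_out", "body": {"motion": [0.03,-0.01,-0.03,0,0,0,-0.3,0.03,0,-0.03,0,0,0,-0.3,0.03,0,-0.03,0,0,0,-0.3,0.03,0,-0.03,0,0,0,-0.3,0,0,0,0,0,0,-0.3]}}

```text
t: 22.5
tool_pos: [0.3653, -0.1935, 0.1988]
orientation: [-0.513, 1.915, -1.933]
force: [1.9, -1.1, 0.2]
opening: 0.0322
```

```bash
python3 - <<'E'
from h import *
from plant import robot
st=robot.read_state();print(st["t"],st["tool_pos"],st["force"])
S=imaging.read_camera("side");T=imaging.read_camera("top")
cv2.imwrite("pics/t1.png",T)
def go(c,im,x0,y0,w,h,f):
    B=cv2.resize(im[y0:y0+h,x0:x0+w],None,fx=f,fy=f,interpolation=2)
    for z,L,W,col in((.050,.096,.066,(0,0,255)),(.072,.046,.012,(0,200,0))):
        q=((proj(c,rect(.5312,-.2375,z,np.radians(30),L,W))-[x0,y0]+.5)*f*16).astype(int); cv2.polylines(B,[q],True,col,1,cv2.LINE_AA,4)
    return B
cv2.imwrite("pics/r.png",np.hstack([go("side",S,270,145,70,70,5.7),go("top",T,325,110,120,120,3.325)]))
cv2.imwrite("pics/s.png",np.hstack([cv2.resize(S[145:215,270:340],(400,400),interpolation=2),cv2.resize(T[130:200,345:415],(400,400),interpolation=2)]))
E
```

```text
22.5 [ 0.36525172 -0.19346521  0.19877916] [ 1.86269533 -1.1428709   0.19316415]
```

View pics/r.png

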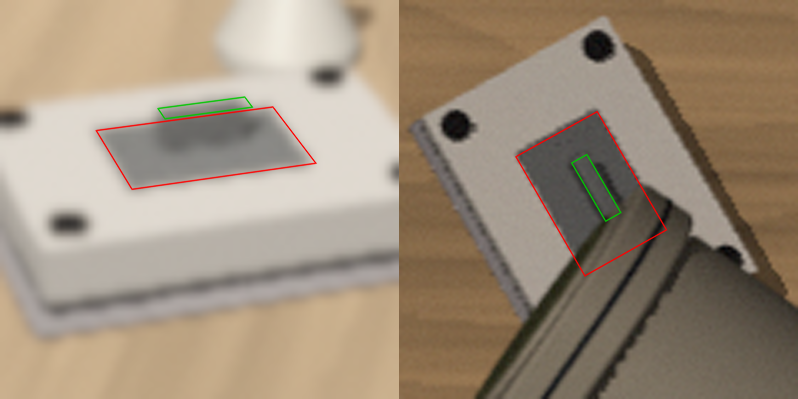

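View pics/s.png

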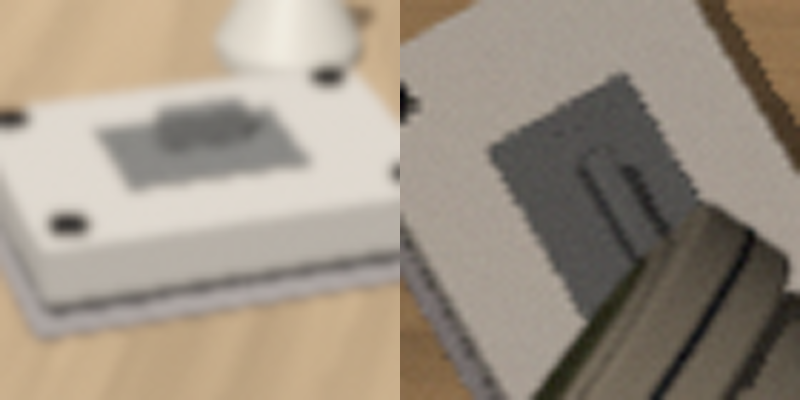

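View pics/t1.png

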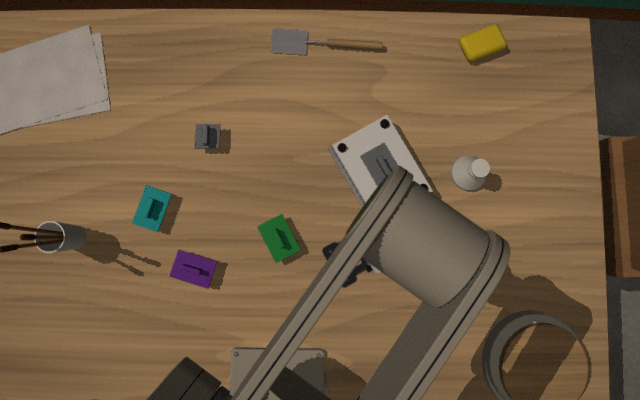

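The cover lies flush in both cameras and matches the home overlay, with no gap or tilt. The square cover (207,137) and the pot (471,172) are where they were. Letting the arm settle, then handing in.

Call:
{"method": "carry_out", "body": {"motion": [0,0,0,0,0,0,-0.3,0,0,0,0,0,0,-0.3,0,0,0,0,0,0,-0.3,0,0,0,0,0,0,-0.3,0,0,0,0,0,0,-0.3]}}

```text
t: 23.1
tool_pos: [0.3721, -0.1961, 0.2013]
orientation: [-0.511, 1.911, -1.934]
force: [-0.2, -0.6, 0.6]
opening: 0.0327
```

```bash
python3 -c "
from plant import robot
print(robot.close_job())"
```

```text
the job is handed in; nothing more can be done
None
```

The grey long cover is in the bay with its length along the bay. I pressed it down, let go, moved the arm clear and handed the job in at about 23 s.

**Last checks:**
- **Seating:** The tool stopped hard at 0.0427 m, the height expected with the cover home, and held there under about 25 N. I saw no separate click in the force readings. That both tabs caught is inferred from this stop and from the cover lying flush.
- **Pictures after letting go:** Both cameras show the cover flush and aligned with the bay, though the arm hid part of it in the top view.
- **Bystanders:** The square cover and the pot are where they were at the start.

**What went wrong on the way:**
- **Empty closes:** The gripper closed on nothing twice before the third try held. The main cause was the fingertip position: both cameras put the tips about 32 mm further back along the fingers than stated. I took that into account for the final grasp. On the first try I also lifted before the fingers had finished closing.
- **Side force:** The final press also showed about 15 N sideways, which was gone once I released.

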